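# Register a lino block on the leaning board

## Robot

A 6-joint arm with a two-finger parallel gripper is mounted at the origin on the work surface. World frame = base frame: x ahead of the robot, y to its left, z up, the work surface at z = 0. Lengths are in m, angles in rad, forces in N, time in s.
With the tool pointing down it reaches from about 0.375 to 0.9 m from the base axis. Payload 3.1 kg.
Tool frame: the origin (TCP) lies where the fingers leave the gripper's body, on its centre line; the fingertips stand manip.tip_reach ahead of it and the grasp point (between the pads) lies 54 mm ahead of it (manip.tip_reach is the distance from the TCP to the fingertips, in m); z points along the fingers, y is the direction in which the jaws open and shut (so a half turn about z gives the same grasp; the last joint's range is limited). The gripper opens to 85 mm and grips with 20 to 120 N. Pads are 22 mm wide; open, the fingers measure 114 mm over their backs; the gripper's body (76 mm by 85 mm) begins 54 mm behind the grasp point. The pads swing forward as they close: fully open they stand 13 mm farther back than shut.
Start: joints at [1.129, 0.527, 1.433, -0, 1.181, -0.178], TCP at [0.162, 0.604, 0.304] pointing down, gripper open.
Joint ranges: [-3.08, 3.08], [-0.75, 2.2], [0.22, 2.44], [-1.43, 4.57], [0, 2.65], [-2.85, 2.85]. Speed limits (rad/s): [2.79, 2.79, 3.14, 3.14, 3.14, 3.14].

## Interface

Orientations are given as a unit quaternion [x, y, z, w].
In Python, from station import manip, cams, order gives the robot as it stands. The module is installed in compiled form; this text tells all that it offers.
- The arm moves only by the tool drive_tool, never from a script. Its arguments are lists of equal length, an entry for each row: "linear": the shift along the tool's x, y, z in mm, a list of three; "rot": the turn, a rotation vector about the tool's x, y, z in degrees, a list of three; "hand": the finger opening in mm, from 0 to 85.4. A call has 1 to 20 rows; each row shifts and turns the pose as measured when the row begins, along the tool's axes as they then stand; what a row does not reach is not made up. A row lasts 1/12 s, in which the tool goes at most 41.7 mm and 7.16 degrees, less where a joint would pass 70% of its speed; a pose out of reach is approached as far as the arm can. A call with a gripper value outside its range is refused whole. The fingers move at their own pace and stop on an object; "force" is the grip in N (left out, the last holds). Time passes only in rows, so rows that do not move let the fingers close. It gives the time, the measured TCP pose, the force and the opening at its end, in the units of the state.
- manip.sense(): the state, without advancing time (a new reading comes with each control period).
- cams.snapshot(name): name is "side" or "top" or "wrist"; returns the picture (480x640x3 uint8, red, green, blue); there is no depth.
- cams.camera_model(name): a dict with "vfov" (degrees; the focal length in pixels is half the picture's height over the tangent of half this angle, whatever the lens; pixels are square), "cx", "cy" (the principal point, pixels), "rvec" (rotation vector, rad) and "tvec" (3), from world to camera coordinates, as OpenCV has them. Camera axes: x right, y down, z forward; pixel columns grow to the right and rows downward; lengths in m; the calibration is good to about 2 mm. A picture is of the moment at which its call begins: read the wrist's pose just before it. camera_model takes no time and is no camera call; for the wrist camera it gives the pose at the moment of the call.
- order.sign_off(): hands the job in, once; it reports no verdict.
Trained networks look in the newest picture that a camera, given by its name, has taken for a name from the list of things; names that differ only in an ending like _2 or _b are one class to them, and where a whole thing is asked for, a point or a joint stands for the part that bears it (a point fixed in the world has none). Each returns a list of dicts, best first, with "score" (0 to 1); they miss things now and then, are a little off and sometimes report something else, mostly with a low value. They report only what shows in the picture. A call takes as long as a camera call.
- cams.regions_of(label, camera): "pixels" (480x640 bool, what is visible of it) and "rect" ([left, top, right, bottom] in pixels, round what is visible of it).
- cams.spot_point(label, camera): "at" ([column, row] in pixels: a listed point, or the origin of a listed thing).
The state is a dict: "t": time; "q": joint angles; "qd": joint speeds; "tau": joint torques, N m; "tcp_pos": TCP position; "tool_rot": TCP orientation; "force": force on the tool from outside, world axes, zero at the start; "ft_torque": the same for the moment, N m; "finger_gap": opening from 0.0 (shut) to 1.0 (fully open).
Only numpy, scipy, OpenCV 4.12 (cv2) and the standard library are available. Lean on these libraries where they do the work, as an engineer would, in place of code of your own. Each camera call takes 0.05 s, during which the arm holds its last target. There are 200 camera calls.

## Task

Take the mounted lino block up off the two pegs it hangs from on the leaning board and set it down gently, without dropping it, on the two wooden rests below, flat against the board. Then nudge it along the rests until its left edge, as you face the board, is snug against the wooden side stop, without ramming the stop, and leave it there. Do not disturb the other things on the board and table.

Things in the scene. Friction and masses are not known exactly. Their poses are not given: they have to be found in the camera images.
- rack: Plywood board 415 mm wide (y -245 to +170 mm), leaning back 30 deg from vertical, face to the robot's right; face 45 to 370 mm up the slope from the origin. Rigid. Origin: table height, on the line where the face's plane meets the table. z vertical, x level into the board, y along it to its left end (nearest the robot). Up the board = (0.5,0,0.866), out of it = (-0.866,0,0.5) in these axes. A scraper hangs at y -215 mm.
- rests (a point): Point on the board's face midway between the two wooden rests, level with their upper faces (110 mm up the board from the rack's origin). The rests are centred at y +85 and -85 mm, each 30 mm wide (140 mm free between them), 14 mm thick, standing 32 mm out of the board, upper faces square to the board. Axes as the rack's.
- pegs: Two round steel pegs 10 mm thick, standing 26 mm straight out of the board at y +60 and -60 mm from this origin, which is on the board's face, midway between the peg axes, 311 mm up the board from the rack's origin. Axes as the rack's. Their place along the board varies.
- stop: Rigid wooden side stop on the board, left of the rests: 22 mm wide, 60 mm long up the board, 24 mm thick. Origin: on the board's face, 145 mm up the board, in the plane of the stop's right-hand (-y) face, which the block's left edge must meet. Axes as the rack's. Its place along the board varies. Sliding the block on the rests takes about 2 to 6 N; over 30 N on the stop is ramming.
- block_center (a point): Centre of the lino block on wood: 200 mm wide, 100 mm high (up the board), 14 mm thick, about 0.3 kg, flat on the board (centre 7 mm out, 50 mm above its bottom edge). Axes as the rack's. Too wide and high to span with a gripper; two spread fingertips near the board under its bottom edge can lift and carry it (it may slip sideways a little). It hangs with that edge 60 mm above the rests.
- hooks (a point): Middle of the block's two hanger hooks (8 mm steel rod), on the axis of their cross bars, 100 mm up the board from the block's centre. Hooks are centred 60 mm left and right of it. Each has its stem 15 mm left of its centre and an open end 15 mm right, pointing down, that ends 26 mm below the bar axis: the block must rise 22 mm up the board (after 36 its top edge hits the pegs), then go left 30 to 75 mm, to come down clear of them.

How it is judged:
By the outcome, as a careful person would: the job done as asked, in the order asked, and still so for the second after the job is handed in, with the robot touching nothing.
It also fails if it takes over 54 s, if anything falls off the work surface, if the arm or the gripper's body presses on something with over 40 N, if the wrist force passes 120 N, or if a joint passes its speed limit or range.

## Working session

There is one attempt and no reset: what is moved stays moved. The work goes in short steps, Python scripts to look and compute and a tool call to move; the robot and the scene stay as the last step left them, time stands still between calls to the robot, and variables do not carry over. Pictures are saved under pics/ and viewed, about 8 in all and at most 12, crops included, and the job is handed in when it is done.

Besides the shell and the picture viewer there is one more tool, called after "Call:" as name(argument=value, ...), one argument or row to a line, values as JSON. drive_tool: Moves the arm, as the interface text tells. Its arguments: {"type":"object","properties":{"linear":{"type":"array","items":{"type":"array","items":{"type":"number"}}},"rot":{"type":"array","items":{"type":"array","items":{"type":"number"}}},"hand":{"type":"array","items":{"type":"number"}},"force":{"type":"number"}},"required":["linear","rot","hand"]}

```bash
mkdir -p pics; cat > h.py <<'E'
import numpy as np, cv2
from scipy.spatial.transform import Rotation as R
from station import manip, cams, order
def snap(n,f=None):
    im=cams.snapshot(n)
    if f: cv2.imwrite('pics/'+f,im[:,:,::-1])
    return im
def cam(n):
    m=cams.camera_model(n); f=240/np.tan(np.radians(m['vfov'])/2)
    K=np.array([[f,0,m['cx']],[0,f,m['cy']],[0,0,1]])
    return K,R.from_rotvec(m['rvec']).as_matrix(),np.array(m['tvec'])
def proj(n,P):
    K,Rm,t=cam(n); p=(Rm@np.atleast_2d(P).T).T+t; p=p@K.T; return p[:,:2]/p[:,2:]
def ray(n,uv):
    K,Rm,t=cam(n); d=Rm.T@np.linalg.inv(K)@np.array([uv[0],uv[1],1.]); return -Rm.T@t,d/np.linalg.norm(d)
E
python3 - <<'E'
from h import *
s=manip.sense(); print(manip.tip_reach,s['tcp_pos'],s['tool_rot'],s['force'])
a=snap('side');b=snap('top')
cv2.imwrite('pics/a.png',cv2.resize(np.hstack([a,b])[:,:,::-1],(800,300))); cv2.imwrite('pics/side0.png',a[:,:,::-1]); cv2.imwrite('pics/top0.png',b[:,:,::-1])
for n in ['side','top']:
    print(n,cams.camera_model(n)); o,d=ray(n,(320,240)); print(o,d)
    for l in ['rack','rests','pegs','stop','block_center','hooks']:
        print(l,[(np.round(x['at']),round(x['score'],2)) for x in cams.spot_point(l,n)[:2]])
E
```

```text
0.0726 [0.16210471 0.60302557 0.30295459] [ 1.31018028e-01  9.91379416e-01 -1.01609850e-03 -3.12097848e-04] [ 0.1378006   0.65664119 -0.50999547]
side {'vfov': 43.437083178050074, 'cx': 315.5419393290883, 'cy': 257.96869365507104, 'rvec': array([ 2.01856815, -0.69906736,  0.41016551]), 'tvec': array([-0.36338688,  0.35503079,  0.46685209])}
[ 0.14366038 -0.39420384  0.54773424] [ 0.55371418  0.67573019 -0.48661002]
rack [(array([386., 438.]), 0.74)]
rests [(array([357., 352.]), 0.73)]
pegs [(array([339., 170.]), 0.73)]
stop [(array([275., 374.]), 0.73), (array([369., 242.]), 0.44)]
block_center [(array([370., 242.]), 0.75)]
hooks []
top {'vfov': 46.54894110491597, 'cx': 311.55375646519826, 'cy': 249.73241624375993, 'rvec': array([ 2.12991675, -2.15132776,  0.15230051]), 'tvec': array([0.09400819, 0.53309636, 0.85772253])}
[0.4005694 0.0829842 0.9281029] [ 0.16567456 -0.00898305 -0.98613957]
rack [(array([397., 254.]), 0.64)]
rests [(array([370., 248.]), 0.79)]
pegs [(array([292., 183.]), 0.95)]
stop [(array([374., 330.]), 0.75)]
block_center [(array([333., 188.]), 0.81), (array([376., 328.]), 0.43)]
hooks []
```

View pics/side0.png

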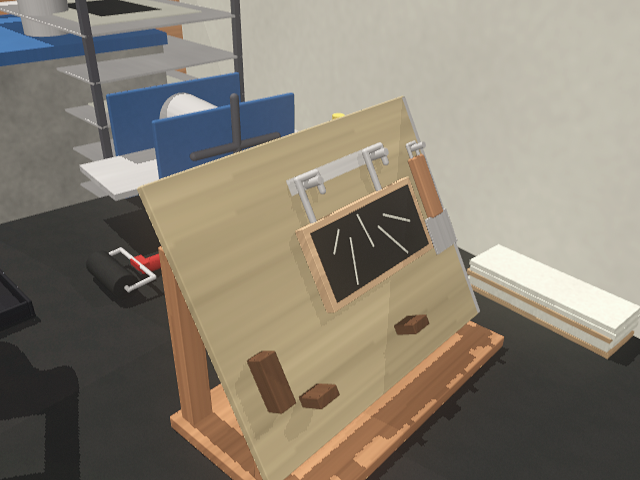

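View pics/top0.png

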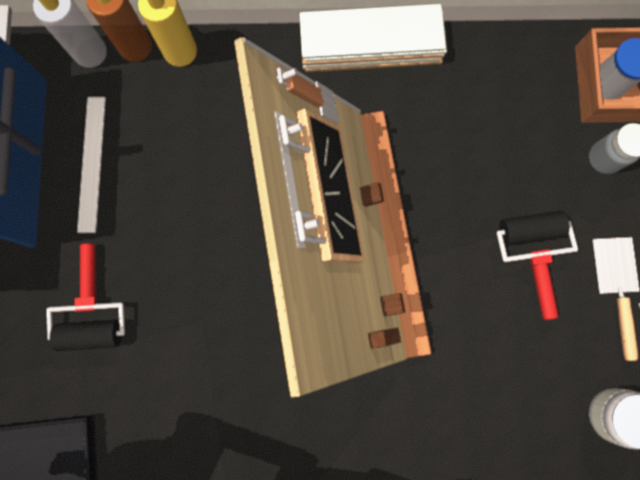

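Side: pegs ~(310,180),(375,150), block corners (298,230)–(428,245), stop (272,380), rests (320,395),(411,324). Top: pegs (300,130)/(310,225), stop (384,338). I'll fit the rack pose jointly on both views.

```bash
cat >> h.py <<'E'
def frame(p):
    x,y,yaw=p[:3]; c,s=np.cos(yaw),np.sin(yaw)
    ex=np.array([c,s,0]);ey=np.array([-s,c,0]);ez=np.array([0,0,1.])
    u=.5*ex+.866*ez; n=-.866*ex+.5*ez
    return np.array([x,y,0]),ey,u,n
def B(p,y,s,h):  # board coords: y along, s up slope, h out -> world
    o,ey,u,n=frame(p); return o+y*ey+s*u+h*n
E
cat > fit.py <<'E'
from h import *
from scipy.optimize import least_squares
# y, s, h with tags
obs={'side':[],'top':[]}
S=obs['side'];T=obs['top']
S+= [((386,438),(0,0,0),''),((357,352),(0,.11,0),''),((339,170),(0,.311,0),'p'),((275,374),(0,.145,0),'s'),((370,242),(0,.22,.007),'b'),
 ((143,187),(.17,.37,0),''),((403,98),(-.245,.37,0),'')]
T+= [((397,254),(0,0,0),''),((370,248),(0,.11,0),''),((292,183),(0,.311,0),'p'),((374,330),(0,.145,0),'s'),((333,188),(0,.22,.007),'b'),
 ((246,40),(-.245,.37,0),''),((299,390),(.17,.37,0),'')]
ix={'p':3,'s':4,'b':5}
def res(q):
    r=[]
    for n in obs:
        for uv,c,t in obs[n]:
            y=c[0]+(q[ix[t]] if t else 0)
            r+=list(proj(n,B(q,y,c[1],c[2]))[0]-uv)
    return np.array(r)
f=least_squares(res,[.5,.3,np.pi/2,0,0.12,0],loss='soft_l1',f_scale=3)
print(np.round(f.x,4)); print(np.round(res(f.x).reshape(-1,2),1)); np.save('p.npy',f.x)
q=f.x
def draw(n,f):
    im=cv2.imread(f).copy()
    P=[(sy+q[3],.311,h) for sy in(.06,-.06) for h in(0,.026)]+[(q[5]+a,.22+b,.014) for a in(-.1,.1) for b in(-.05,.05)]+[(a,s,0) for a in(.17,-.245) for s in(.045,.37)]+[(q[4],.145+a,h) for a in(-.03,.03) for h in (0,.024)]+[(a+b,.11,.032) for a in(.085,-.085) for b in(.015,-.015)]
    for c in P:
        u=proj(n,B(q,*c))[0]; cv2.circle(im,(int(round(u[0])),int(round(u[1]))),2,(255,255,0) ,-1)
    return im
a=draw('side','pics/side0.png');b=draw('top','pics/top0.png')
cv2.imwrite('pics/ov.png',np.hstack([a[80:480,100:500],b[20:420,200:600]]))
print('n,u,ey',[np.round(v,3) for v in frame(q)])
E
python3 fit.py
```

```text
[ 0.5321 -0.0557  1.7215 -0.0751  0.1152 -0.078 ]
[[ 3.2 -2.3]
 [ 0.   0.8]
 [-0.5  1.4]
 [-0.9  0.8]
 [ 0.5 -1.4]
 [-2.7 -1.7]
 [ 2.5 -2.8]
 [ 0.7 -0.5]
 [ 1.   2.4]
 [ 0.7 -0.9]
 [ 1.1 -1.8]
 [-0.7  1. ]
 [-2.4 -4.8]
 [-0.1  5.1]]
n,u,ey [array([ 0.532, -0.056,  0.   ]), array([-0.989, -0.15 ,  0.   ]), array([-0.075,  0.494,  0.866]), array([ 0.13 , -0.856,  0.5  ])]
```

View pics/ov.png

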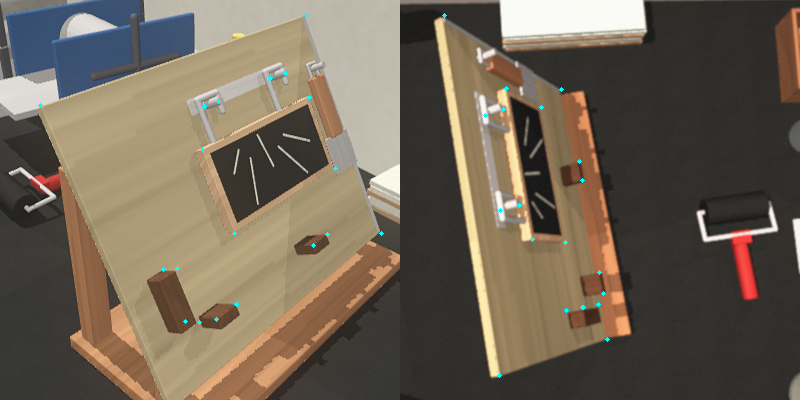

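Overlay fits within a few pixels: board corners, pegs, stop and rests line up. The block must travel about 93 mm left in total. Next I raise the arm and swing it over the board.

Call:
drive_tool(
  linear=[
    [0,0,-40],
    [0,0,-40],
    [0,0,-40],
    [0,0,-40],
    [0,0,-40],
    [-29,-24,0],
    [-29,-24,0],
    [-29,-24,0],
    [-29,-24,0],
    [-29,-24,0],
    [-29,-24,0],
    [-29,-24,0],
    [-29,-24,0],
    [-29,-24,0],
    [-29,-24,0],
    [-29,-24,0],
    [-29,-24,0],
    [-29,-24,0],
  ],
  rot=[
    [0,0,0],
    [0,0,0],
    [0,0,0],
    [0,0,0],
    [0,0,0],
    [0,0,0],
    [0,0,0],
    [0,0,0],
    [0,0,0],
    [0,0,0],
    [0,0,0],
    [0,0,0],
    [0,0,0],
    [0,0,0],
    [0,0,0],
    [0,0,0],
    [0,0,0],
    [0,0,0],
  ],
  hand=[85,85,85,85,85,85,85,85,85,85,85,85,85,85,85,85,85,85],
)

```text
t: 2.2
tcp_pos: [0.4528, 0.1947, 0.5164]
tool_rot: [0.123, 0.992, 0.004, 0.004]
force: [1.0, 0.4, 0.0]
finger_gap: 0.996
```

Call:
drive_tool(
  linear=[
    [-20,-34,0],
    [-20,-34,0],
    [-20,-34,0],
    [-20,-34,0],
    [-20,-34,0],
    [-20,-34,0],
    [-20,-34,0],
    [-20,-34,0],
    [-20,-34,0],
    [-20,-34,0],
    [-20,-34,0],
    [-20,-34,0],
  ],
  rot=[
    [0,0,0],
    [0,0,0],
    [0,0,0],
    [0,0,0],
    [0,0,0],
    [0,0,0],
    [0,0,0],
    [0,0,0],
    [0,0,0],
    [0,0,0],
    [0,0,0],
    [0,0,0],
  ],
  hand=[85,85,85,85,85,85,85,85,85,85,85,85],
)

```text
t: 3.2
tcp_pos: [0.5892, -0.2829, 0.5161]
tool_rot: [0.124, 0.992, 0.005, 0.007]
force: [1.6, -0.4, 0.8]
finger_gap: 0.994
```

```bash
cat >> h.py <<'E'
p=np.load('p.npy')
def Rgoal(p,sgn=1):
    o,ey,u,n=frame(p); return R.from_matrix(np.c_[sgn*u,-sgn*ey,-n])
def st():
    s=manip.sense(); return s,np.array(s['tcp_pos']),R.from_quat(s['tool_rot'])
def where():
    s,t,Rt=st(); o,ey,u,n=frame(p); d=t-o
    tip=d-.0726*0+manip.tip_reach*Rt.as_matrix()[:,2]
    print('t',round(s['t'],2),'tcp',t.round(4),'q',np.round(s['q'],2),'F',np.round(s['force'],1),'gap',s['finger_gap'])
    print('tip board y,s,h mm',np.round([1e3*tip@ey,1e3*tip@u,1e3*tip@n],1))
def to(y,s,h,G=None):
    "tip goal (m) in board coords: rotvec and shift, tool axes"
    _,t,Rt=st(); G=G or Rgoal(p)
    tg=B(p,y,s,h)-manip.tip_reach*G.as_matrix()[:,2]
    print('rot deg',np.degrees((Rt.inv()*G).as_rotvec()).round(1),'shift now-axes mm',(1e3*Rt.inv().apply(tg-t)).round(1),'goal-axes',(1e3*G.inv().apply(tg-t)).round(1),'tcp goal',tg.round(3))
E
python3 -c "
from h import *
where(); to(-.06,.17,.2); to(-.06,.17,.2,Rgoal(p,-1))"
```

```text
t 3.2 tcp [ 0.5892 -0.2829  0.5161] q [-0.62  0.42  1.04  0.02  1.67 -1.95] F [ 1.6 -0.4  0.8] gap 0.9944927992789209
tip board y,s,h mm [-23.5 267.7 423.3]
rot deg [-34.1  52.9  61.2] shift now-axes mm [ -0.   87.6 233.6] goal-axes [-160.3   37.7  187.4] tcp goal [ 0.614 -0.196  0.284]
rot deg [ -58.4  -37.6 -100.6] shift now-axes mm [ -0.   87.6 233.6] goal-axes [160.3 -37.7 187.4] tcp goal [ 0.614 -0.196  0.284]
```

Call:
drive_tool(
  linear=[
    [0,0,0],
    [0,0,0],
    [0,0,0],
    [0,0,0],
    [0,0,0],
    [0,0,0],
    [0,0,0],
    [0,0,0],
    [0,0,0],
    [0,0,0],
    [0,0,0],
    [0,0,0],
    [0,0,0],
    [0,0,0],
  ],
  rot=[
    [-2.5,3.9,4.5],
    [-2.5,3.9,4.5],
    [-2.5,3.9,4.5],
    [-2.5,3.9,4.5],
    [-2.5,3.9,4.5],
    [-2.5,3.9,4.5],
    [-2.5,3.9,4.5],
    [-2.5,3.9,4.5],
    [-2.5,3.9,4.5],
    [-2.5,3.9,4.5],
    [-2.5,3.9,4.5],
    [-2.5,3.9,4.5],
    [-2.5,3.9,4.5],
    [-2.5,3.9,4.5],
  ],
  hand=[85,85,85,85,85,85,85,85,85,85,85,85,85,85],
)

```text
t: 4.37
tcp_pos: [0.5911, -0.2955, 0.5125]
tool_rot: [0.592, 0.609, 0.342, -0.401]
force: [-0.4, 0.1, -0.4]
finger_gap: 0.997
```

```bash
python3 -c "
from h import *
where(); to(-.075,.15,.12)"
```

```text
t 4.37 tcp [ 0.5911 -0.2955  0.5125] q [-0.82  0.71  0.84  0.9   2.37 -0.44] F [-0.4  0.1 -0.4] gap 0.996530922338846
tip board y,s,h mm [-26.2 325.5 396.9]
rot deg [ 2.8 -3.8 -5.3] shift now-axes mm [-183.8   55.7  267.7] goal-axes [-170.9   52.6  276.7] tcp goal [ 0.62  -0.135  0.226]
```

Call:
drive_tool(
  linear=[
    [0,0,0],
    [-19,6,31],
    [-19,6,31],
    [-19,6,31],
    [-19,6,31],
    [-19,6,31],
    [-19,6,31],
    [-19,6,31],
    [-19,6,31],
    [-19,6,31],
    [0,0,0],
  ],
  rot=[
    [2.7,-3.7,-5.2],
    [0,0,0],
    [0,0,0],
    [0,0,0],
    [0,0,0],
    [0,0,0],
    [0,0,0],
    [0,0,0],
    [0,0,0],
    [0,0,0],
    [0,0,0],
  ],
  hand=[85,85,85,85,85,85,85,85,85,85,85],
)

```text
t: 5.28
tcp_pos: [0.6216, -0.134, 0.2104]
tool_rot: [0.571, 0.655, 0.324, -0.374]
force: [-0.1, 0.8, -0.7]
finger_gap: 0.997
```

```bash
python3 -c "
from h import *
where(); to(-.075,.15,.03)
a=snap('wrist','w1.png')
for l in ['rests','pegs','stop','block_center','hooks']:
    print(l,[(np.round(x['at']),round(x['score'],2)) for x in cams.spot_point(l,'wrist')[:2]])
for nm,c in dict(rests=(0,.11,0),pegs=(p[3],.311,0),stop=(p[4],.145,0),blk=(p[5],.22,.007)).items(): print(nm,proj('wrist',B(p,*c)).round())
"
```

```text
t 5.28 tcp [ 0.6216 -0.134   0.2104] q [-0.62  0.9   1.28  0.69  1.77 -0.91] F [-0.1  0.8 -0.7] gap 0.9966586999673279
tip board y,s,h mm [-77.5 135.9 111.3]
rot deg [ 0.6  0.7 -0.5] shift now-axes mm [14.2 -2.7 81.1] goal-axes [13.3 -1.7 81.3] tcp goal [ 0.608 -0.058  0.181]
rests [(array([221., 265.]), 0.93)]
pegs []
stop [(array([ 52., 222.]), 0.75)]
block_center [(array([325., 110.]), 0.8), (array([218., 267.]), 0.45)]
hooks []
rests [[218. 263.]]
pegs [[313. -48.]]
stop [[ 56. 220.]]
blk [[318. 113.]]
```

View pics/w1.png

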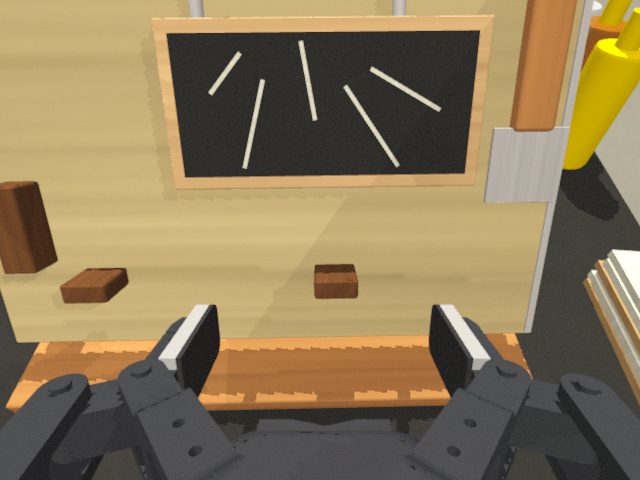

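The wrist view agrees to within about 7 px: block bottom corners (178,188) and (474,186), right rest (335,270), stop's right face ~(50,255). Next I refine the block and stop positions by intersecting rays with the board plane.

```bash
cat >> h.py <<'E'
def onb(cam_,uv,h=0):
    o,d=ray(cam_,uv); o0,ey,u,n=frame(p); k=(h-(o-o0)@n)/(d@n); P=o+k*d-o0; return 1e3*np.array([P@ey,P@u])
E
python3 -c "
from h import *
print('blk bot corners',onb('wrist',(178,188),.014),onb('wrist',(474,186),.014))
print('blk top corners',onb('wrist',(153,17),.014),onb('wrist',(493,15),.014))
print('R rest top outer',onb('wrist',(315,275),.032),onb('wrist',(357,275),.032),'inner',onb('wrist',(317,264),0))
print('board bottom',onb('wrist',(17,342)),onb('wrist',(530,332)))
print('stop net',onb('wrist',(52,222)),'blk net',onb('wrist',(325,110),.007),'rests net',onb('wrist',(221,265)))
print('stop right face base bottom/top',onb('wrist',(56,262)),onb('wrist',(51,190)))
"
```

```text
blk bot corners [ 17.76190882 171.42435814] [-185.59221168  172.14262005]
blk top corners [ 19.42292813 273.40870227] [-183.13224796  275.5938511 ]
R rest top outer [-75.17722763 113.96011528] [-104.26214594  113.69765043] inner [-76.64725259 108.65562303]
board bottom [170.99683044  41.06230129] [-256.32051779   44.93038465]
stop net [118.28901954 143.75873845] blk net [-82.50070075 221.73008414] rests net [ -2.29938601 108.43041836]
stop right face base bottom/top [122.79760799 111.95706711] [113.36337716 167.56932621]
```

Call:
drive_tool(
  linear=[
    [0,0,0],
    [3,1.5,23],
    [3,1.5,23],
    [3,1.5,23],
    [3,1.5,17],
    [0,0,0],
  ],
  rot=[
    [0.6,0.7,-0.5],
    [0,0,0],
    [0,0,0],
    [0,0,0],
    [0,0,0],
    [0,0,0],
  ],
  hand=[72,72,72,72,72,72],
)

```text
t: 6.08
tcp_pos: [0.6233, -0.0674, 0.1938]
tool_rot: [0.565, 0.663, 0.333, -0.36]
force: [-0.5, 0.8, 0.8]
finger_gap: 0.839
```

```bash
python3 -c "
from h import *
where(); to(-.083,.150,.005); print(manip.tip_reach)
a=snap('wrist','w2.png')
a=snap('side','s2.png')
"
```

```text
t 6.08 tcp [ 0.6233 -0.0674  0.1938] q [-0.54  0.89  1.37  0.74  1.65 -0.95] F [-0.5  0.8  0.8] gap 0.8389656829774623
tip board y,s,h mm [-90.4 153.6  46.3]
rot deg [1.5 1.3 1.4] shift now-axes mm [-4.2 -6.6 41.2] goal-axes [-5.2 -5.4 41.2] tcp goal [ 0.613 -0.036  0.169]
0.0726
```

View pics/w2.png

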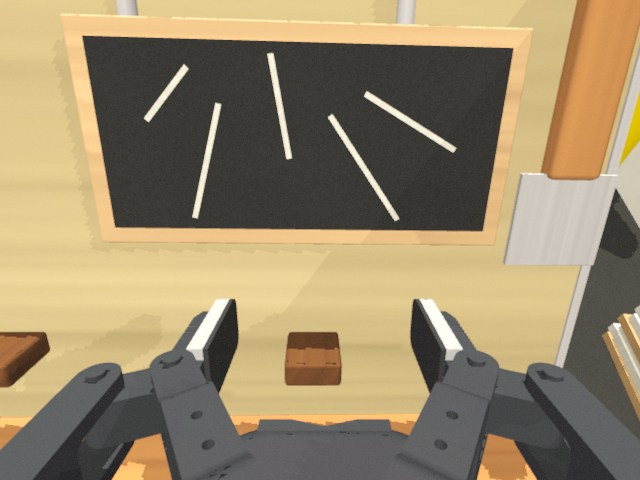

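Fingers straddle the right rest (314,357), well below the block's bottom edge (row ~242). Continue in.

Call:
drive_tool(
  linear=[
    [0,0,0],
    [-1.2,-1.4,10],
    [-1.2,-1.4,10],
    [-1.2,-1.4,10],
    [-1,-1,4],
    [0,0,0],
    [0,0,0],
  ],
  rot=[
    [1.5,1.3,1.4],
    [0,0,0],
    [0,0,0],
    [0,0,0],
    [0,0,0],
    [0,0,0],
    [0,0,0],
  ],
  hand=[72,72,72,72,72,72,72],
)

```text
t: 6.77
tcp_pos: [0.6165, -0.0485, 0.1746]
tool_rot: [0.567, 0.658, 0.328, -0.372]
force: [0.3, -0.2, -0.1]
finger_gap: 0.843
```

```bash
python3 -c "
from h import *
where(); to(-.083,.150,.005)
"
```

```text
t 6.77 tcp [ 0.6165 -0.0485  0.1746] q [-0.52  0.91  1.4   0.75  1.62 -0.95] F [ 0.3 -0.2 -0.1] gap 0.8428633113519106
tip board y,s,h mm [-85.4 147.7  19.6]
rot deg [0.7 0.5 0.3] shift now-axes mm [ 1.8 -1.7 14.5] goal-axes [ 1.6 -1.6 14.5] tcp goal [ 0.613 -0.036  0.169]
```

Call:
drive_tool(
  linear=[
    [0,0,3],
    [0,0,3],
    [0,0,3],
    [0,0,0],
  ],
  rot=[
    [0.5,0.4,0.3],
    [0,0,0],
    [0,0,0],
    [0,0,0],
  ],
  hand=[72,72,72,72],
)

```text
t: 7.1
tcp_pos: [0.6155, -0.0404, 0.1697]
tool_rot: [0.566, 0.656, 0.326, -0.378]
force: [-0.0, 0.3, -0.7]
finger_gap: 0.841
```

Call:
drive_tool(
  linear=[
    [0,0,2],
    [0,0,2],
    [0,0,0],
  ],
  rot=[
    [0,0,0],
    [0,0,0],
    [0,0,0],
  ],
  hand=[72,72,72],
)

```text
t: 7.35
tcp_pos: [0.6152, -0.0366, 0.1676]
tool_rot: [0.565, 0.657, 0.326, -0.377]
force: [0.2, -0.6, 0.0]
finger_gap: 0.842
```

```bash
python3 -c "
from h import *
where(); to(-.083,.150,.005)
"
```

```text
t 7.35 tcp [ 0.6152 -0.0366  0.1676] q [-0.5   0.92  1.41  0.76  1.61 -0.95] F [ 0.2 -0.6  0. ] gap 0.8418502926128342
tip board y,s,h mm [-85.2 148.2   5.7]
rot deg [0.2 0.1 0. ] shift now-axes mm [ 1.7 -2.   0.7] goal-axes [ 1.7 -2.   0.7] tcp goal [ 0.613 -0.036  0.169]
```

Call:
drive_tool(
  linear=[
    [0,-1,2],
    [0,-1,2],
    [0,0,0],
  ],
  rot=[
    [0,0,0],
    [0,0,0],
    [0,0,0],
  ],
  hand=[72,72,72],
)

```text
t: 7.6
tcp_pos: [0.6125, -0.0332, 0.1655]
tool_rot: [0.565, 0.657, 0.326, -0.377]
force: [-0.5, -0.0, -0.2]
finger_gap: 0.844
```

Call:
drive_tool(
  linear=[
    [0,0,2],
    [0,0,0],
  ],
  rot=[
    [0,0,0],
    [0,0,0],
  ],
  hand=[72,72],
)

```text
t: 7.77
tcp_pos: [0.6122, -0.0313, 0.1644]
tool_rot: [0.566, 0.657, 0.326, -0.377]
force: [0.8, -0.5, -0.1]
finger_gap: 0.843
```

Call:
drive_tool(
  linear=[
    [0,0,2],
    [0,0,0],
  ],
  rot=[
    [0,0,0],
    [0,0,0],
  ],
  hand=[72,72],
)

```text
t: 7.93
tcp_pos: [0.6119, -0.0295, 0.1634]
tool_rot: [0.566, 0.657, 0.327, -0.377]
force: [-0.0, -0.9, -0.2]
finger_gap: 0.844
```

```bash
python3 -c "
from h import *
where(); to(-.083,.150,.005)
snap('wrist','w3.png')
"
```

```text
t 7.93 tcp [ 0.6119 -0.0295  0.1634] q [-0.5   0.92  1.42  0.76  1.59 -0.96] F [-0.  -0.9 -0.2] gap 0.843569289239189
tip board y,s,h mm [-83.1 148.3  -2.9]
rot deg [0.2 0.1 0. ] shift now-axes mm [ 1.5  0.2 -8. ] goal-axes [ 1.6  0.2 -7.9] tcp goal [ 0.613 -0.036  0.169]
```

View pics/w3.png

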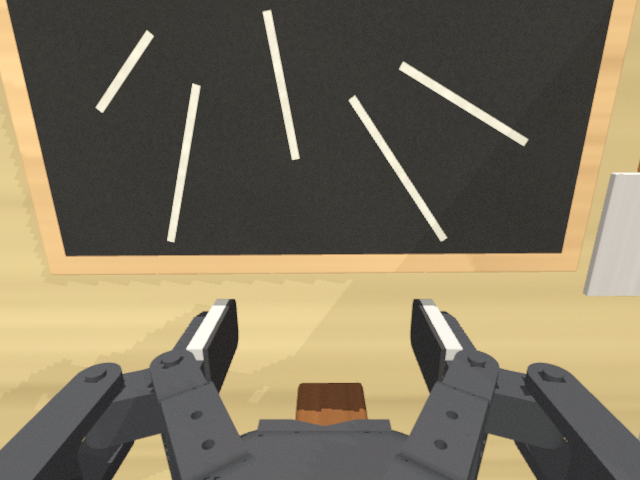

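Call:
drive_tool(
  linear=[
    [0,0,2],
    [0,0,0],
  ],
  rot=[
    [0,0,0],
    [0,0,0],
  ],
  hand=[72,72],
)

```text
t: 8.15
tcp_pos: [0.6119, -0.0279, 0.1624]
tool_rot: [0.566, 0.657, 0.327, -0.377]
force: [-0.5, -0.1, 0.4]
finger_gap: 0.838
```

Call:
drive_tool(
  linear=[
    [0,0,2],
    [0,0,0],
  ],
  rot=[
    [0,0,0],
    [0,0,0],
  ],
  hand=[72,72],
)

```text
t: 8.32
tcp_pos: [0.6116, -0.0261, 0.1613]
tool_rot: [0.566, 0.657, 0.327, -0.377]
force: [0.5, 0.2, -0.6]
finger_gap: 0.849
```

Call:
drive_tool(
  linear=[
    [0,0,2],
    [0,0,0],
  ],
  rot=[
    [0,0,0],
    [0,0,0],
  ],
  hand=[72,72],
)

```text
t: 8.48
tcp_pos: [0.6114, -0.0242, 0.1602]
tool_rot: [0.566, 0.657, 0.327, -0.377]
force: [-0.8, -0.6, 0.1]
finger_gap: 0.852
```

```bash
python3 -c "
from h import *
where()"
```

```text
t 8.48 tcp [ 0.6114 -0.0242  0.1602] q [-0.49  0.92  1.43  0.77  1.58 -0.97] F [-0.8 -0.6  0.1] gap 0.8521218951073528
tip board y,s,h mm [-83.4 148.1  -9.1]
```

Call:
drive_tool(
  linear=[
    [0,0,2],
    [0,0,0],
  ],
  rot=[
    [0,0,0],
    [0,0,0],
  ],
  hand=[72,72],
)

```text
t: 8.65
tcp_pos: [0.6118, -0.0238, 0.16]
tool_rot: [0.565, 0.657, 0.327, -0.376]
force: [0.4, 0.1, 1.0]
finger_gap: 0.84
```

Call:
drive_tool(
  linear=[
    [0,0,2],
    [0,0,0],
  ],
  rot=[
    [0,0,0],
    [0,0,0],
  ],
  hand=[72,72],
)

```text
t: 8.82
tcp_pos: [0.6121, -0.0238, 0.16]
tool_rot: [0.565, 0.658, 0.327, -0.375]
force: [-0.4, -0.4, 1.2]
finger_gap: 0.843
```

```bash
python3 -c "
from h import *
where(); a=snap('side'); cv2.imwrite('pics/s3.png',cv2.resize(a[150:430,200:500,::-1],None,fx=2,fy=2,interpolation=2))"
```

```text
t 8.82 tcp [ 0.6121 -0.0238  0.16  ] q [-0.49  0.92  1.43  0.77  1.58 -0.97] F [-0.4 -0.4  1.2] gap 0.8432139176326052
tip board y,s,h mm [-84.4 147.9  -9.5]
```

View pics/s3.png

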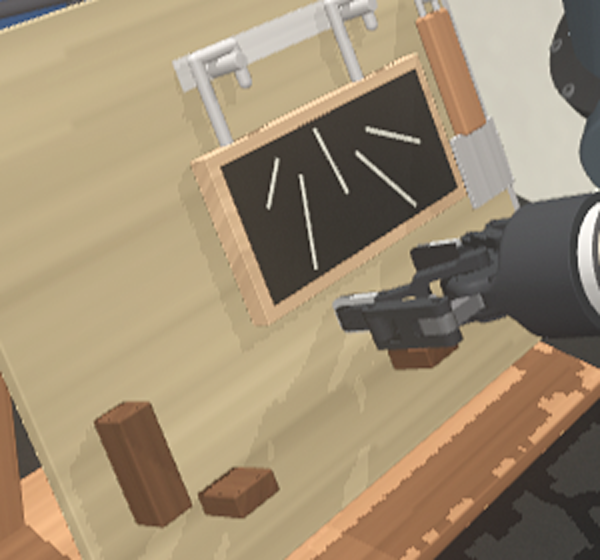

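Motion has stopped against the board (tips touching, ~1 N); fingers are under the block, clear of the right rest. Back off 2 mm, then lift.

Call:
drive_tool(
  linear=[
    [0,-1,-2.5],
    [4,-1,0],
    [4,0,0],
    [0,0,0],
  ],
  rot=[
    [0,0,0],
    [0,0,0],
    [0,0,0],
    [0,0,0],
  ],
  hand=[72,72,72,72],
)

```text
t: 9.2
tcp_pos: [0.609, -0.0209, 0.168]
tool_rot: [0.566, 0.657, 0.327, -0.376]
force: [-0.7, 0.2, 0.4]
finger_gap: 0.84
```

```bash
cat >> h.py <<'E'
_w=where
def where():
    _w(); s=manip.sense(); o,ey,u,n=frame(p); f=np.array(s['force']); print('F board y,u,n',(f@np.c_[ey,u,n]).round(1),'rot err',np.degrees((R.from_quat(s['tool_rot']).inv()*Rgoal(p)).as_rotvec()).round(1))
E
python3 -c "
from h import *
where()"
```

```text
t 9.2 tcp [ 0.609  -0.0209  0.168 ] q [-0.49  0.91  1.44  0.77  1.58 -0.96] F [-0.7  0.2  0.4] gap 0.840230020305808
tip board y,s,h mm [-81.7 156.6  -8.4]
F board y,u,n [ 0.7  0.5 -0.1] rot err [0.3 0.2 0.1]
```

Call:
drive_tool(
  linear=[
    [3,0,0],
    [3,0,0],
    [3,0,0],
    [0,0,0],
  ],
  rot=[
    [0,0,0],
    [0,0,0],
    [0,0,0],
    [0,0,0],
  ],
  hand=[72,72,72,72],
)

```text
t: 9.53
tcp_pos: [0.6083, -0.0166, 0.175]
tool_rot: [0.567, 0.658, 0.325, -0.374]
force: [0.5, 0.2, -0.6]
finger_gap: 0.841
```

```bash
python3 -c "
from h import *
where();snap('side');print([(np.round(x['at'],1),round(x['score'],2)) for x in cams.spot_point('block_center','side')[:2]])"
```

```text
t 9.53 tcp [ 0.6083 -0.0166  0.175 ] q [-0.48  0.89  1.45  0.77  1.58 -0.95] F [ 0.5  0.2 -0.6] gap 0.8407724252116481
tip board y,s,h mm [-81.6 164.4  -8.7]
F board y,u,n [-0.6 -0.4 -0.4] rot err [0.3 0.6 0.1]
[(array([368.2, 236.8]), 0.78)]
```

Call:
drive_tool(
  linear=[
    [3,0,-1.5],
    [3,0,0],
    [3,0,0],
    [3,0,0],
    [0,0,0],
  ],
  rot=[
    [0,0.4,0],
    [0,0,0],
    [0,0,0],
    [0,0,0],
    [0,0,0],
  ],
  hand=[72,72,72,72,72],
)

```text
t: 10.05
tcp_pos: [0.6073, -0.0116, 0.1857]
tool_rot: [0.566, 0.656, 0.327, -0.377]
force: [-0.2, 0.7, -2.6]
finger_gap: 0.84
```

```bash
python3 -c "
from h import *
where();snap('side','s4.png');print([(np.round(x['at'],1),round(x['score'],2)) for x in cams.spot_point('block_center','side')[:2]])
x=cams.spot_point('block_center','side')[0]['at'];print('block y,s',onb('side',x,.007), onb('side',(370,242),.007), onb('side',(368.2,236.8),.007))
snap('wrist','w4.png')"
```

```text
t 10.05 tcp [ 0.6073 -0.0116  0.1857] q [-0.48  0.88  1.45  0.78  1.59 -0.94] F [-0.2  0.7 -2.6] gap 0.8399824796193962
tip board y,s,h mm [-81.3 176.8  -7.7]
F board y,u,n [ 0.1 -1.9 -1.9] rot err [ 0.3  0.2 -0. ]
[(array([366.6, 226.6]), 0.92)]
block y,s [-80.06770303 237.37242691] [-76.35126364 218.75396094] [-76.56539313 225.43457483]
```

View pics/w4.png

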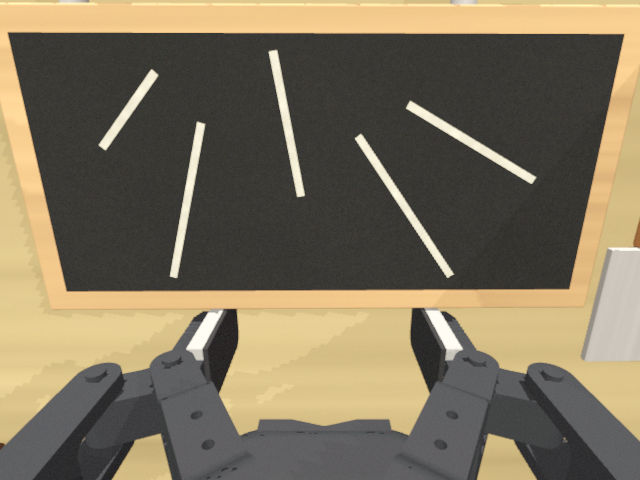

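The block now rests on both fingertips (about 2.6 N weight) with its bottom edge at row 308.

```bash
python3 -c "
from h import *
print(onb('wrist',(50,308),.017),onb('wrist',(586,306),.017))"
```

```text
[ 18.37345953 189.97563637] [-175.26408819  189.95026468]
```

Call:
drive_tool(
  linear=[
    [3.5,0,0],
    [3.5,0,0],
    [3.5,0,0],
    [1.5,0,0],
    [0,0,0],
  ],
  rot=[
    [0,0,0],
    [0,0,0],
    [0,0,0],
    [0,0,0],
    [0,0,0],
  ],
  hand=[72,72,72,72,72],
)

```text
t: 10.67
tcp_pos: [0.6062, -0.0057, 0.196]
tool_rot: [0.567, 0.656, 0.326, -0.377]
force: [1.2, -1.7, -3.1]
finger_gap: 0.848
```

```bash
cat > chk.py <<'E'
from h import *
where();snap('side','s5.png');x=cams.spot_point('block_center','side');print('side block y,s',onb('side',x[0]['at'],.007),x[0]['score'])
snap('wrist','w5.png');x=cams.spot_point('block_center','wrist');print([ (onb('wrist',i['at'],.010).round(1),round(i['score'],2)) for i in x[:2]])
r=cams.regions_of('block_center','wrist')
if r: print('rect',np.round(r[0]['rect']),round(r[0]['score'],2))
E
python3 chk.py
```

```text
t 10.67 tcp [ 0.6062 -0.0057  0.196 ] q [-0.47  0.86  1.46  0.78  1.59 -0.93] F [ 1.2 -1.7 -3.1] gap 0.847988943199615
tip board y,s,h mm [-81.1 188.6  -7.8]
F board y,u,n [-0.9 -3.6  0.1] rot err [ 0.3  0.2 -0.1]
side block y,s [-77.66132908 250.36531155] 0.89
[(array([-78.6, 248.8]), 0.71)]
rect [  0.   2. 640. 311.] 0.96
```

Lift is about 28–31 mm, inside the 22–36 window. Carry left 60 mm.

Call:
drive_tool(
  linear=[
    [0,-4,0],
    [0,-7,0],
    [0,-7,0],
    [0,-7,0],
    [0,-5,0],
    [0,0,0],
  ],
  rot=[
    [0,0,0],
    [0,0,0],
    [0,0,0],
    [0,0,0],
    [0,0,0],
    [0,0,0],
  ],
  hand=[72,72,72,72,72,72],
)

```text
t: 11.42
tcp_pos: [0.5732, -0.0107, 0.1952]
tool_rot: [0.567, 0.656, 0.326, -0.377]
force: [-0.6, -0.3, -3.0]
finger_gap: 0.846
```

```bash
python3 chk.py
```

```text
t 11.42 tcp [ 0.5732 -0.0107  0.1952] q [-0.5   0.83  1.54  0.76  1.57 -0.98] F [-0.6 -0.3 -3. ] gap 0.8458024108975503
tip board y,s,h mm [-47.7 187.9  -8.1]
F board y,u,n [ 0.7 -2.7 -1.3] rot err [ 0.3  0.2 -0.2]
side block y,s [-45.04277647 247.69884438] 0.73
[(array([-46.2, 248.7]), 0.96)]
rect [  0.   2. 640. 311.] 0.9
```

Call:
drive_tool(
  linear=[
    [0,-4,0],
    [0,-6,0],
    [0,-7,0],
    [0,-5,0],
    [0,-2,0],
    [0,0,0],
  ],
  rot=[
    [0,0,0],
    [0,0,0],
    [0,0,0],
    [0,0,0],
    [0,0,0],
    [0,0,0],
  ],
  hand=[72,72,72,72,72,72],
)

```text
t: 12.17
tcp_pos: [0.5496, -0.0143, 0.195]
tool_rot: [0.567, 0.657, 0.327, -0.375]
force: [0.9, -1.0, -2.7]
finger_gap: 0.844
```

```bash
python3 chk.py; python3 -c "
import cv2; a=cv2.imread('pics/s5.png'); cv2.imwrite('pics/s5c.png',cv2.resize(a[130:430,200:500],None,fx=2,fy=2))"
```

```text
t 12.17 tcp [ 0.5496 -0.0143  0.195 ] q [-0.52  0.82  1.6   0.75  1.55 -1.03] F [ 0.9 -1.  -2.7] gap 0.8442588627923449
tip board y,s,h mm [-24.1 187.6  -8.2]
F board y,u,n [-0.8 -2.9 -0.4] rot err [0.4 0.3 0. ]
side block y,s [-22.71738039 246.38823178] 0.7
[(array([-21.9, 248.3]), 0.89)]
rect [  1.   2. 640. 313.] 0.84
```

View pics/s5c.png

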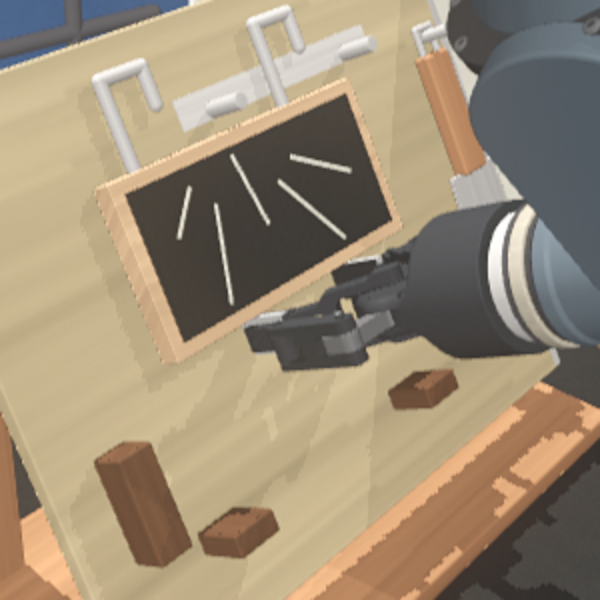

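Hooks hang clear of the pegs, shifted 57 mm left. Lower 60 mm, then shift left.

Call:
drive_tool(
  linear=[
    [-3,0,0],
    [-5,0,0],
    [-5,0,0],
    [-5,0,0],
    [-5,0,0],
    [-5,0,0],
    [-5,0,0],
    [-5,0,0],
    [-5,0,0],
    [-5,0,0],
    [-5,0,0],
    [-3,0,0],
    [0,0,0],
  ],
  rot=[
    [0.3,0.2,0],
    [0,0,0],
    [0,0,0],
    [0,0,0],
    [0,0,0],
    [0,0,0],
    [0,0,0],
    [0,0,0],
    [0,0,0],
    [0,0,0],
    [0,0,0],
    [0,0,0],
    [0,0,0],
  ],
  hand=[72,72,72,72,72,72,72,72,72,72,72,72,72],
)

```text
t: 13.5
tcp_pos: [0.5559, -0.0451, 0.1404]
tool_rot: [0.565, 0.657, 0.327, -0.378]
force: [-0.4, -0.3, -2.1]
finger_gap: 0.843
```

```bash
python3 chk.py
```

```text
t 13.5 tcp [ 0.5559 -0.0451  0.1404] q [-0.56  0.92  1.55  0.72  1.53 -1.08] F [-0.4 -0.3 -2.1] gap 0.8431123442949647
tip board y,s,h mm [-25.3 124.9  -8.3]
F board y,u,n [ 0.5 -1.9 -0.8] rot err [0.1 0.  0.1]
side block y,s [120.12236139 145.96515193] 0.27
[(array([-22.4, 187. ]), 0.57)]
rect [  0.   0. 640. 313.] 0.56
```

Call:
drive_tool(
  linear=[
    [0,-3,0],
    [0,-5,0],
    [0,-5,0],
    [0,-4,0],
    [0,0,0],
  ],
  rot=[
    [0,0,0],
    [0,0,0],
    [0,0,0],
    [0,0,0],
    [0,0,0],
  ],
  hand=[72,72,72,72,72],
)

```text
t: 14.17
tcp_pos: [0.5379, -0.047, 0.1421]
tool_rot: [0.564, 0.658, 0.327, -0.377]
force: [0.2, -1.2, -3.1]
finger_gap: 0.845
```

```bash
python3 chk.py; python3 -c "
from h import *
print([(onb('side',x['at']),x['score']) for x in cams.spot_point('stop','side')[:2]])"
```

```text
t 14.17 tcp [ 0.5379 -0.047   0.1421] q [-0.58  0.91  1.6   0.7   1.51 -1.11] F [ 0.2 -1.2 -3.1] gap 0.8445288087262723
tip board y,s,h mm [ -7.3 126.7  -8.2]
F board y,u,n [ 0.  -3.3 -0.5] rot err [0.2 0.1 0.2]
side block y,s [ -1.6016256  185.36548308] 0.93
[(array([ -5.7, 188.2]), 0.73)]
rect [  0.   2. 640. 314.] 0.91
[(array([117.3909458 , 145.73598538]), 0.64)]
```

View pics/s5.png

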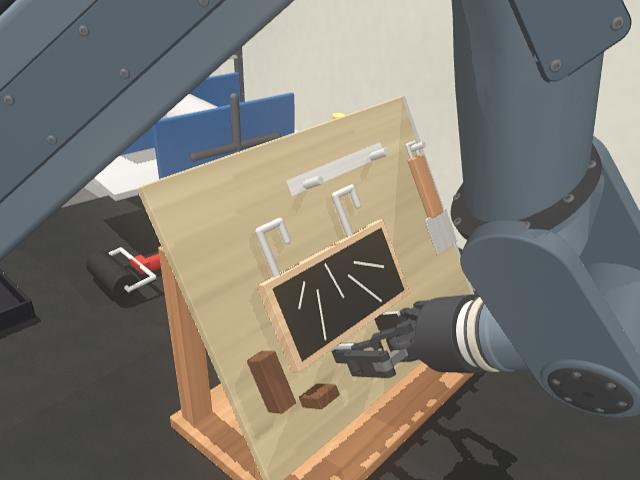

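Block is off the pegs at (335,295), the left rest is just below its left corner, and the gap to the stop is ~20 mm. Lower gently onto the rests.

Call:
drive_tool(
  linear=[
    [-3,0,0],
    [-5,0,0],
    [-5,0,0],
    [-4,0,0],
    [-2,0,0],
    [-2,0,0],
    [-2,0,0],
    [-2,0,0],
    [-2,0,0],
    [0,0,0],
  ],
  rot=[
    [0,0,0],
    [0,0,0],
    [0,0,0],
    [0,0,0],
    [0,0,0],
    [0,0,0],
    [0,0,0],
    [0,0,0],
    [0,0,0],
    [0,0,0],
  ],
  hand=[72,72,72,72,72,72,72,72,72,72],
)

```text
t: 15.3
tcp_pos: [0.5418, -0.0611, 0.1167]
tool_rot: [0.563, 0.657, 0.328, -0.378]
force: [-0.2, 0.5, 0.8]
finger_gap: 0.839
```

```bash
python3 chk.py
```

```text
t 15.3 tcp [ 0.5418 -0.0611  0.1167] q [-0.6   0.96  1.57  0.69  1.5  -1.14] F [-0.2  0.5  0.8] gap 0.839104248473765
tip board y,s,h mm [-9.  97.8 -8.4]
F board y,u,n [ 0.2  0.9 -0. ] rot err [ 0.2 -0.1  0.3]
side block y,s [ -3.08456139 162.17083824] 0.67
[(array([ -6. , 160.5]), 0.74)]
rect [  0.   1. 640. 306.] 0.9
```

Landed: wrist force is ~0 and the block centre is ~161 mm up (50 above the rests). Drop the fingers slightly, then withdraw.

Call:
drive_tool(
  linear=[
    [-3,0,0],
    [-2,0,0],
    [0,0,-5],
    [0,0,-10],
    [0,0,-20],
    [0,0,-25],
    [0,0,-25],
    [0,0,0],
  ],
  rot=[
    [0,0,0],
    [0,0,0],
    [0,0,0],
    [0,0,0],
    [0,0,0],
    [0,0,0],
    [0,0,0],
    [0,0,0],
  ],
  hand=[72,72,72,72,72,72,72,72],
)

```text
t: 16.22
tcp_pos: [0.5533, -0.1403, 0.1575]
tool_rot: [0.563, 0.657, 0.327, -0.379]
force: [-0.4, -0.2, 0.9]
finger_gap: 0.845
```

```bash
python3 chk.py; python3 -c "
from h import *
to(-.145,.132,.09)"
```

```text
t 16.22 tcp [ 0.5533 -0.1403  0.1575] q [-0.68  0.92  1.44  0.62  1.66 -1.08] F [-0.4 -0.2  0.9] gap 0.8448476334142538
tip board y,s,h mm [-8.2 93.2 81.4]
F board y,u,n [0.4 0.7 0.6] rot err [-0.  -0.1  0.2]
side block y,s [ -8.75152779 161.16039985] 0.81
[(array([ -4.9, 161.9]), 0.65)]
rect [131.   1. 520. 234.] 0.72
rot deg [-0.4 -0.6  0. ] shift now-axes mm [ 38.1 138.4 -15.9] goal-axes [ 37.9 138.5 -15.3] tcp goal [ 0.687 -0.108  0.196]
```

Call:
drive_tool(
  linear=[
    [8,28,-3],
    [8,28,-3],
    [8,28,-3],
    [8,28,-3],
    [6,26,-3],
    [0,0,0],
    [0,0,0],
  ],
  rot=[
    [0,0,0],
    [0,0,0],
    [0,0,0],
    [0,0,0],
    [0,0,0],
    [0,0,0],
    [0,0,0],
  ],
  hand=[0,0,0,0,0,0,0],
)

```text
t: 17.05
tcp_pos: [0.6863, -0.0961, 0.1902]
tool_rot: [0.56, 0.652, 0.324, -0.395]
force: [-0.5, 0.6, -1.1]
finger_gap: -0.004
```

```bash
python3 chk.py; python3 -c "
from h import *
to(-.140,.132,.015)"
```

```text
t 17.05 tcp [ 0.6863 -0.0961  0.1902] q [-0.53  0.99  1.12  0.76  1.81 -0.81] F [-0.5  0.6 -1.1] gap -0.003982005709691613
tip board y,s,h mm [-144.8  135.    77.2]
F board y,u,n [ 0.4 -0.6 -1.1] rot err [-1.3 -1.5 -0.6]
side block y,s [ -6.42353218 163.76062196] 0.88
[(array([ -8.2, 160.6]), 0.95)]
rect [  0.  25. 272. 298.] 0.85
rot deg [-1.1 -1.5 -0.8] shift now-axes mm [-2.4 -4.  64. ] goal-axes [-0.7 -5.3 63.9] tcp goal [ 0.672 -0.044  0.158]
```

View pics/w5.png

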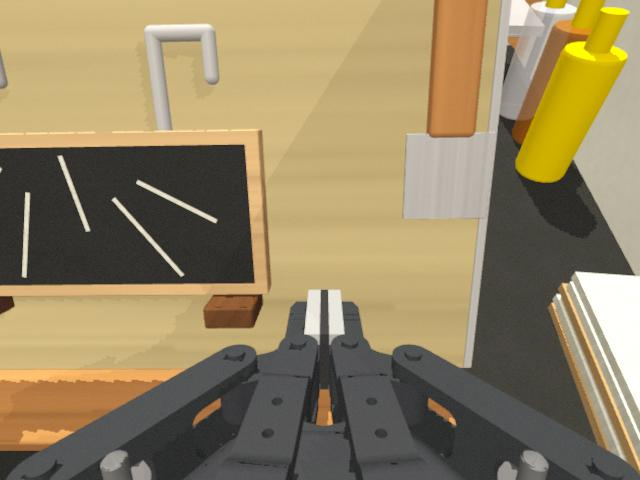

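Block sits on the right rest (235,310) with its right edge at (268,290); closed fingers at (323,300) are right of it and clear of the scraper. Move in beside the edge.

Call:
drive_tool(
  linear=[
    [0,0,0],
    [0,-1,17],
    [0,-1,17],
    [0,-1,17],
    [0,-1,9],
    [0,0,0],
  ],
  rot=[
    [-1.2,-1.5,-0.7],
    [0,0,0],
    [0,0,0],
    [0,0,0],
    [0,0,0],
    [0,0,0],
  ],
  hand=[0,0,0,0,0,0],
)

```text
t: 17.8
tcp_pos: [0.6696, -0.0507, 0.1594]
tool_rot: [0.569, 0.653, 0.327, -0.378]
force: [-0.2, -0.1, 0.7]
finger_gap: 0.0
```

```bash
python3 -c "
from h import *
where(); to(-.140,.132,.007)"
```

```text
t 17.8 tcp [ 0.6696 -0.0507  0.1594] q [-0.49  0.98  1.25  0.78  1.67 -0.87] F [-0.2 -0.1  0.7] gap 0.0004570979704245658
tip board y,s,h mm [-137.4  130.2   20.7]
F board y,u,n [0.2 0.6 0.5] rot err [ 0.5 -0.  -0.5]
rot deg [ 0.5 -0.  -0.5] shift now-axes mm [ 1.8  3.1 13.8] goal-axes [ 1.8  3.2 13.7] tcp goal [ 0.671 -0.038  0.154]
```

Call:
drive_tool(
  linear=[
    [0,1,4],
    [0,1,4],
    [0,0,3],
    [0,0,2],
    [0,0,0],
  ],
  rot=[
    [0.4,0,-0.4],
    [0,0,0],
    [0,0,0],
    [0,0,0],
    [0,0,0],
  ],
  hand=[0,0,0,0,0],
)

```text
t: 18.22
tcp_pos: [0.6705, -0.0412, 0.1532]
tool_rot: [0.566, 0.656, 0.327, -0.378]
force: [-0.2, -0.1, -0.4]
finger_gap: -0.0
```

Call:
drive_tool(
  linear=[
    [0,-4,0],
    [0,-4,0],
    [0,-3,0],
    [0,0,0],
  ],
  rot=[
    [0,0,0],
    [0,0,0],
    [0,0,0],
    [0,0,0],
  ],
  hand=[0,0,0,0],
)

```text
t: 18.55
tcp_pos: [0.6591, -0.0438, 0.1536]
tool_rot: [0.566, 0.656, 0.327, -0.377]
force: [-0.7, -0.0, -1.1]
finger_gap: 0.002
```

```bash
python3 chk.py
```

```text
t 18.55 tcp [ 0.6591 -0.0438  0.1536] q [-0.48  0.98  1.28  0.78  1.65 -0.9 ] F [-0.7 -0.  -1.1] gap 0.002240986020731868
tip board y,s,h mm [-127.7  129.2   10.5]
F board y,u,n [ 0.7 -0.9 -0.6] rot err [ 0.3  0.1 -0. ]Traceback (most recent call last):
  File "chk.py", line 2, in <module>
    where();snap('side','s5.png');x=cams.spot_point('block_center','side');print('side block y,s',onb('side',x[0]['at'],.007),x[0]['score'])
                                                                                                             ~^^^
IndexError: list index out of range
```

Call:
drive_tool(
  linear=[
    [0,0,3],
    [0,-2,0],
    [0,-2,0],
    [0,-2,0],
    [0,0,0],
  ],
  rot=[
    [0,0,0],
    [0,0,0],
    [0,0,0],
    [0,0,0],
    [0,0,0],
  ],
  hand=[0,0,0,0,0],
)

```text
t: 19.07
tcp_pos: [0.6529, -0.0419, 0.152]
tool_rot: [0.566, 0.657, 0.327, -0.376]
force: [-0.4, 0.4, -0.3]
finger_gap: 0.003
```

Call:
drive_tool(
  linear=[
    [0,-2,0],
    [0,-2,0],
    [0,-2,0],
  ],
  rot=[
    [0,0,0],
    [0,0,0],
    [0,0,0],
  ],
  hand=[0,0,0],
)

```text
t: 19.32
tcp_pos: [0.6467, -0.0427, 0.152]
tool_rot: [0.566, 0.657, 0.327, -0.376]
force: [0.0, 0.1, -0.5]
finger_gap: -0.0
```

```bash
sed -i 's/print(.side block.*$/print("side block",[(onb("side",i["at"],.007).round(1),round(i["score"],2)) for i in x[:1]])/' chk.py; python3 chk.py
```

```text
t 19.32 tcp [ 0.6467 -0.0427  0.152 ] q [-0.49  0.97  1.32  0.77  1.63 -0.92] F [ 0.   0.1 -0.5] gap -0.00021934978115208836
tip board y,s,h mm [-115.7  129.2    7.2]
F board y,u,n [-0.  -0.4 -0.3] rot err [0.3 0.2 0.1]
side block [(array([ -6.3, 162.6]), 0.7)]
[(array([ -8. , 161.5]), 0.9)]
rect [  2.   1. 307. 352.] 0.72
```

Call:
drive_tool(
  linear=[
    [0,-2,0],
    [0,-2,0],
  ],
  rot=[
    [0,0,0],
    [0,0,0],
  ],
  hand=[0,0],
)

```text
t: 19.73
tcp_pos: [0.6438, -0.0433, 0.1521]
tool_rot: [0.566, 0.657, 0.328, -0.375]
force: [2.3, 1.0, 0.4]
finger_gap: -0.001
```

Call:
drive_tool(
  linear=[
    [0,-2,0],
    [0,-2,0],
  ],
  rot=[
    [0,0,0],
    [0,0,0],
  ],
  hand=[0,0],
)

```text
t: 19.9
tcp_pos: [0.6406, -0.0439, 0.1522]
tool_rot: [0.566, 0.657, 0.329, -0.374]
force: [2.0, -0.1, -0.6]
finger_gap: -0.0
```

Call:
drive_tool(
  linear=[
    [0,-2,0],
    [0,-2,0],
  ],
  rot=[
    [0,0,0],
    [0,0,0],
  ],
  hand=[0,0],
)

```text
t: 20.07
tcp_pos: [0.6369, -0.0444, 0.1522]
tool_rot: [0.566, 0.657, 0.33, -0.373]
force: [3.1, 1.3, -0.7]
finger_gap: -0.003
```

```bash
python3 chk.py
```

```text
t 20.07 tcp [ 0.6369 -0.0444  0.1522] q [-0.5   0.96  1.35  0.77  1.61 -0.94] F [ 3.1  1.3 -0.7] gap -0.0029350257679751123
tip board y,s,h mm [-106.2  129.1    7.5]
F board y,u,n [-3.2 -0.2 -1.1] rot err [0.7 0.3 0.3]
side block [(array([  2.1, 162.3]), 0.71)]
[(array([ -1. , 160.9]), 0.89)]
rect [  2.   3. 310. 351.] 0.91
```

Sliding at ~3 N. About 15 mm to go.

Call:
drive_tool(
  linear=[
    [0,-2,0],
    [0,-2,0],
    [0,-2,0],
  ],
  rot=[
    [0.3,0.2,0.2],
    [0,0,0],
    [0,0,0],
  ],
  hand=[0,0,0],
)

```text
t: 20.57
tcp_pos: [0.631, -0.0454, 0.152]
tool_rot: [0.566, 0.656, 0.328, -0.376]
force: [2.6, 2.0, -1.2]
finger_gap: 0.001
```

Call:
drive_tool(
  linear=[
    [0,-2,0],
    [0,-2,0],
  ],
  rot=[
    [0.2,0,0.2],
    [0,0,0],
  ],
  hand=[0,0],
)

```text
t: 20.73
tcp_pos: [0.6269, -0.046, 0.152]
tool_rot: [0.566, 0.656, 0.326, -0.378]
force: [1.9, 1.8, -0.3]
finger_gap: 0.001
```

```bash
python3 chk.py
```

```text
t 20.73 tcp [ 0.6269 -0.046   0.152 ] q [-0.51  0.95  1.37  0.76  1.61 -0.95] F [ 1.9  1.8 -0.3] gap 0.0014124427246739468
tip board y,s,h mm [-95.5 129.2   7.5]
F board y,u,n [-2.1  0.5 -1.5] rot err [ 0.2  0.1 -0.1]
side block [(array([ 11.1, 158.9]), 0.93)]
[(array([ 10. , 160.7]), 0.86)]
rect [  0.   1. 309. 354.] 0.65
```

Call:
drive_tool(
  linear=[
    [0,-1.5,0],
  ],
  rot=[
    [0,0,0],
  ],
  hand=[0],
)

```text
t: 21.07
tcp_pos: [0.6254, -0.0463, 0.152]
tool_rot: [0.566, 0.656, 0.326, -0.378]
force: [3.4, 0.6, -0.7]
finger_gap: 0.002
```

Call:
drive_tool(
  linear=[
    [0,-1.5,0],
  ],
  rot=[
    [0,0,0],
  ],
  hand=[0],
)

```text
t: 21.15
tcp_pos: [0.624, -0.0465, 0.152]
tool_rot: [0.566, 0.656, 0.326, -0.378]
force: [2.0, 1.5, -1.2]
finger_gap: -0.002
```

Call:
drive_tool(
  linear=[
    [0,-1.5,0],
  ],
  rot=[
    [0,0,0],
  ],
  hand=[0],
)

```text
t: 21.23
tcp_pos: [0.6227, -0.0467, 0.152]
tool_rot: [0.566, 0.656, 0.327, -0.377]
force: [1.9, 0.9, -0.7]
finger_gap: 0.002
```

Call:
drive_tool(
  linear=[
    [0,-1.5,0],
  ],
  rot=[
    [0,0,0],
  ],
  hand=[0],
)

```text
t: 21.32
tcp_pos: [0.6212, -0.0469, 0.152]
tool_rot: [0.566, 0.656, 0.327, -0.377]
force: [1.7, 0.6, -0.5]
finger_gap: 0.002
```

Call:
drive_tool(
  linear=[
    [0,-1.5,0],
  ],
  rot=[
    [0,0,0],
  ],
  hand=[0],
)

```text
t: 21.4
tcp_pos: [0.62, -0.0471, 0.152]
tool_rot: [0.566, 0.656, 0.327, -0.377]
force: [5.8, 2.8, -1.2]
finger_gap: 0.0
```

Call:
drive_tool(
  linear=[
    [0,-1.5,0],
  ],
  rot=[
    [0,0,0],
  ],
  hand=[0],
)

```text
t: 21.48
tcp_pos: [0.6197, -0.0473, 0.1522]
tool_rot: [0.567, 0.656, 0.329, -0.375]
force: [6.4, 2.9, -1.1]
finger_gap: 0.002
```

Call:
drive_tool(
  linear=[
    [0,-1.5,0],
  ],
  rot=[
    [0,0,0],
  ],
  hand=[0],
)

```text
t: 21.57
tcp_pos: [0.6195, -0.0475, 0.1523]
tool_rot: [0.567, 0.655, 0.33, -0.374]
force: [5.4, 2.3, -0.2]
finger_gap: -0.005
```

```bash
python3 chk.py
```

```text
t 21.57 tcp [ 0.6195 -0.0475  0.1523] q [-0.52  0.94  1.39  0.76  1.6  -0.97] F [ 5.4  2.3 -0.2] gap -0.005371976976915733
tip board y,s,h mm [-88.7 129.1   7.9]
F board y,u,n [-5.7  0.5 -1.4] rot err [0.8 0.2 0.1]
side block [(array([ 19.7, 158.1]), 0.61)]
[(array([ 15. , 162.6]), 0.96)]
rect [  0.   1. 311. 356.] 0.83
```

Call:
drive_tool(
  linear=[
    [0,-3,0],
  ],
  rot=[
    [0,0,0],
  ],
  hand=[0],
)

```text
t: 21.9
tcp_pos: [0.6189, -0.0479, 0.1526]
tool_rot: [0.568, 0.655, 0.332, -0.371]
force: [10.3, 3.4, -1.1]
finger_gap: 0.002
```

Call:
drive_tool(
  linear=[
    [0,3,0],
    [0,5,0],
    [0,6,0],
    [0,0,-15],
    [0,0,-30],
    [0,0,-35],
    [0,0,-35],
    [0,0,-35],
    [0,10,-35],
    [0,20,-35],
    [0,20,-30],
    [0,0,0],
  ],
  rot=[
    [0,0,0],
    [0,0,0],
    [0,0,0],
    [0,0,0],
    [0,0,0],
    [0,0,0],
    [0,0,0],
    [0,0,0],
    [0,0,0],
    [0,0,0],
    [0,0,0],
    [0,0,0],
  ],
  hand=[0,0,0,0,0,0,0,0,0,0,0,0],
)

```text
t: 22.9
tcp_pos: [0.7104, -0.2574, 0.2802]
tool_rot: [0.566, 0.654, 0.322, -0.384]
force: [-0.8, 0.7, 1.0]
finger_gap: -0.0
```

```bash
python3 chk.py; python3 -c "
import cv2,numpy as np
from h import *
a=cv2.imread('pics/s5.png')[150:450,180:480]; b=cams.snapshot('top')[100:400,220:460,::-1]
cv2.imwrite('pics/fin.png',np.hstack([cv2.resize(a,(400,400)),cv2.resize(b,(320,400))]))"
```

```text
t 22.9 tcp [ 0.7104 -0.2574  0.2802] q [-0.67  1.02  0.76  0.76  2.12 -0.67] F [-0.8  0.7  1. ] gap -0.00035910101952552217
tip board y,s,h mm [-145.5  129.8  263.4]
F board y,u,n [ 0.7  1.3 -0.3] rot err [-0.4 -0.2 -0.6]
side block [(array([ 19.2, 160.6]), 0.57)]
[(array([ 19.6, 161.6]), 0.66)]
rect [ 74.  67. 276. 224.] 0.6
```

View pics/fin.png

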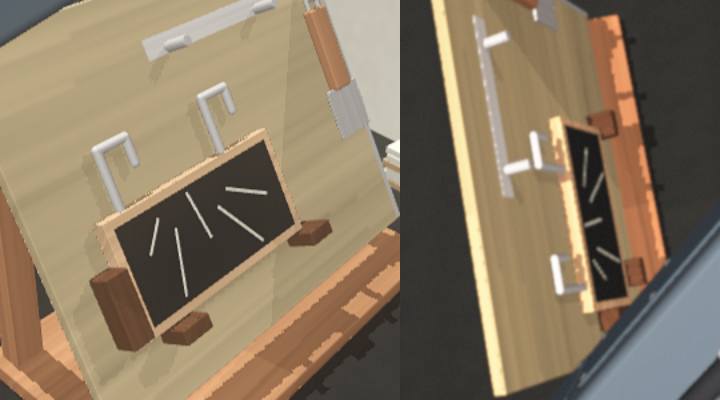

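The final view shows the block level on both rests, its left edge against the stop (~(150,330) in the side crop), the scraper in place and the robot clear. Handing in.

```bash
python3 -c "
from station import order; print(order.sign_off())"
```

```text
the job is handed in; nothing more can be done
None
```

The block is off the pegs, on both rests and against the side stop, and the job was handed in at about 23 s.

- **Lift and carry:** I lifted it on two spread fingertips by about 28–31 mm, carried it about 57 mm left and lowered it in steps. The wrist force fell to about 0 N as it landed.
- **Push to the stop:** I pushed its right edge with the closed fingers. It slid at about 2–3 N. At the stop the force rose to about 6 N, then to 10 N on one firmer check push, well under the 30 N limit. I then pulled the arm clear.

**Last checks:** the side and top pictures show the block level on both rests, flat against the board and snug to the stop. The scraper is in place and the robot is touching nothing.

**Disagreements:**
- The fitted rack pose was about 3–4 mm off along the board compared with the wrist view. I relied on contact and force for the final placing instead.
- The two cameras' estimates of the lift differed by about 2 mm, and the arm-based figure by up to about 3 mm. All of them were inside the 22–36 mm window.

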